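Feed the foam blank one turn of the hand wheel

ROBOT

A 6-joint arm with a two-finger parallel gripper is mounted at the origin on the work surface. World frame = base frame: x ahead of the robot, y to its left, z up, the work surface at z = 0. Lengths are in mm, angles in rad, forces in N, time in s.
With the tool pointing down it reaches from about 350 to 875 mm from the base axis. Payload 4.2 kg.
Tool frame: the origin (TCP) lies midway between the tips of the shut fingers; the grasp point (between the pads) lies 19 mm behind it; x points along the fingers, y is the direction in which the jaws open and shut, and the axes are right-handed (so a half turn about x gives the same grasp; the last joint's range is limited). The gripper opens to 85 mm and grips with 20 to 120 N. Pads are 22 mm wide; open, the fingers measure 114 mm over their backs; the gripper's body (76 mm by 85 mm) begins 54 mm behind the grasp point. The pads swing forward as they close: fully open they stand 13 mm farther back than shut.
Start: joints at [1.453, 0.385, 0.008, 0, -1.194, -0.259], TCP at [229.934, 581.145, 231.312] pointing down, gripper open.
Joint ranges: [-3.14, 3.14], [-1.21, 2.06], [-1.07, 1.41], [-3.16, 2.05], [-2.99, -0.16], [-3.1, 3.1]. Speed limits (rad/s): [2.79, 2.79, 3.14, 3.14, 3.14, 3.14].

INTERFACE

Orientations are given as a unit quaternion [x, y, z, w].
In Python, from bench import readout, imaging, arm gives the robot as it stands.
- The arm moves only by the tool arm_command, never from a script. Its argument "increments" is a list of rows, each a list of 3 entries, a list of its own where there are three numbers: the turn, a rotation vector about the world's x, y, z in degrees, then the shift along the world's x, y, z in mm, then the closure, from 0 (fully open) to 1 (shut). In form: [[[ax, ay, az], [tx, ty, tz], fingers], ...]. A call has exactly 5 rows; each row is the pose to reach, as a shift and turn from the pose measured when the call began; what a row does not reach only later rows make up. A row lasts 1/10 s, in which the tool goes at most 50 mm and 8.59 degrees, less where a joint would pass 70% of its speed; a pose out of reach is approached as far as the arm can. A call with a gripper value outside its range is refused whole. The fingers move at their own pace and stop on an object; the grip force is fixed at half the most. Time passes only in rows, so rows that repeat a pose let the fingers close, or fill a call up. It gives the time, the measured TCP pose, the force and the opening at its end, in the units of the state.
- readout.read_state(): the state, without advancing time (a new reading comes with each control period).
- imaging.get_image(name): name is "side" or "top"; returns (picture, depth): 384x512x3 uint8, blue, green, red; 384x512 float32, mm along the optical axis (not along the pixel's ray), 0 where there is no reading.
- imaging.camera_info(name): a dict with "vfov" (degrees; the focal length in pixels is half the picture's height over the tangent of half this angle, whatever the lens; pixels are square), "cx", "cy" (the principal point, pixels), "D" ([k1, k2, p1, p2, k3] as OpenCV has them; the pictures are not rectified), "eye" and "rotation" of the camera in the world. Camera axes: x right, y down, z forward; pixel columns grow to the right and rows downward; lengths in mm; the calibration is good to about 2 mm. A picture is of the moment at which its call begins. camera_info takes no time and is no camera call.
- arm.job_done(): hands the job in, once; it reports no verdict.
The state is a dict: "clock": time; "joints": joint angles; "joint_vel": joint speeds; "joint_efforts": joint torques, N m; "position": TCP position; "ee_rot": TCP orientation; "contact_force": force on the tool from outside, world axes, zero at the start; "wrist_torque": the same for the moment, N m; "gripper_width": finger opening in mm.
Only numpy, scipy, OpenCV 4.12 (cv2) and the standard library are available. Lean on these libraries where they do the work, as an engineer would, in place of code of your own. Each camera call takes 0.05 s, during which the arm holds its last target. There are 200 camera calls.

TASK

Advance the foam blank under the cutter by one pass: push the feed slide's hand wheel round clockwise (seen from above) by its upright black handle, through exactly one full turn, so that the handle comes back to where it started. Only push the handle with the fingers, do not pull it up out of its socket, then move clear; leave the battery, the foam arch and the rotary tool lying where they are.

Things in the scene. Friction and masses are not known exactly. Their poses are not given: they have to be found in the camera images.
- wheel_axis (a point): Centre of the level hand wheel, on its vertical axis, 100 mm above the table, at the rim's mid-thickness; stays put. Dark steel wheel: rim 78 mm outer radius, 16 mm thick (top 108 mm above the table), three spokes, hub of 20 mm radius, top at 114 mm. No spring: about 2 to 4 N at the handle turns it, friction stops it as soon as the push ends; it turns both ways well past one turn.
- handle: Upright round black plastic handle on the rim, 62 mm tall, 20 mm across low down, 24 mm near the top, 70 mm from the wheel axis. Origin on its own axis at its foot, 108 mm above the table; z up, x radially outward; it does not spin. It drops into a socket, held by weight and a light clip: about 2.6 N of upward pull slides it up (40 mm at most); sideways pushes do not lift it.
- wheel (a joint): Angle of the hand wheel in rad, growing clockwise seen from above. It starts anywhere between 0.2 and 5.9. One full turn adds 6.283 and advances the foam block 20 mm away from the wheel.
- feeder: The grey feed slide, bolted down. Origin on the table under the wheel axis; from there the slide runs 435 mm along its -y axis (the robot's right, yaw within 0.4 rad) and 130 mm wide. Under the wheel a 90 mm square gearbox. Its sliding table carries a clamped foam block, top 102 mm above the table, under a cutter on a stand, 275 mm high in all, 270 mm from the wheel axis.
- battery: Bystander: a loose black battery pack standing on a 75 x 50 x 22 mm foot with a 40 mm round stem, 67 mm tall in all; origin at the centre of its underside.
- foam_arch: Bystander: a loose pale foam piece shaped like an arch or horseshoe, lying flat, about 112 x 88 mm and 40 mm tall; origin at about its middle, on its underside.
- rotary_tool: Bystander: a loose grey and black hand-held rotary tool lying on its side, about 220 mm long and 36 mm thick; origin at its middle on the table, its x axis points towards its bit.

How it is judged (in metres and radians):
On the way, in this order (a step that is already met when the one before it is completed fails the run):
1. the fingers push on the handle (contact force between the fingers and handle above 0.5 N).
2. the handle has been pushed half way round (distance of handle from where it was at the start of the episode above 0.125 m and contact force between the fingers and handle above 0.3 N).
At the end, for the whole second after the job is handed in: The wheel has gone clockwise through one full turn, no less and no more: the handle stands within 18 mm (about 15 degrees) of where it started, seated in its socket (not raised more than 4 mm), and the wheel is at rest. Battery, foam arch and rotary tool are within 15 mm of where they were (distance of handle from where it was at the start of the episode below 0.018 m and value of joint wheel between 6.2 and 12.46 rad and velocity of joint wheel between -0.05 and 0.05 rad/s and height (world z) of handle below 0.112 m and distance of each of battery, foam_arch, rotary_tool from where it was at the start of the episode below 0.015 m); the robot touches nothing.
It fails at once if the handle is lifted out of its socket (more than 10 mm up) (height (world z) of handle above 0.118 m).
It fails at once if a bystander is lifted or shoved away (more than 25 mm) (distance of any of battery, foam_arch, rotary_tool from where it was at the start of the episode above 0.025 m).
It also fails if it takes over 54 s, if anything falls off the work surface, if the arm or the gripper's body presses on something with over 40 N, if the wrist force passes 120 N, or if a joint passes its speed limit or range.

## Working session

There is one attempt and no reset: what is moved stays moved. The work goes in short steps, Python scripts to look and compute and a tool call to move; the robot and the scene stay as the last step left them, time stands still between calls to the robot, and variables do not carry over. Pictures are saved under pics/ and viewed, about 8 in all and at most 12, crops included, and the job is handed in when it is done.

Besides the shell and the picture viewer there is one more tool, called as name([rows], argument=value, ...), one row to a line, values as JSON. arm_command: Moves the arm, as the interface text tells. Its arguments: {"type":"object","properties":{"increments":{"type":"array","items":{"type":"array"}}},"required":["increments"]}

```bash
mkdir -p pics; cat > h.py <<'E'
import numpy as np, cv2
from bench import readout, imaging, arm
def cam(n):
    c=imaging.camera_info(n); f=192/np.tan(np.radians(c["vfov"])/2)
    K=np.array([[f,0,c["cx"]],[0,f,c["cy"]],[0,0,1]]); return K,np.array(c["D"],float),np.array(c["eye"],float),np.array(c["rotation"],float)
def ray(n,px):
    K,D,e,R=cam(n); p=cv2.undistortPoints(np.array(px,float).reshape(-1,1,2),K,D).reshape(-1,2)
    return e,np.c_[p,np.ones(len(p))]@R.T
def onplane(n,px,z):
    e,d=ray(n,px); return e+d*((z-e[2])/d[:,2])[:,None]
def cloud(n,dep):
    v,u=np.mgrid[0:384,0:512]; e,d=ray(n,np.c_[u.ravel(),v.ravel()])
    return (e+d*dep.ravel()[:,None]).reshape(384,512,3)
E
python3 - <<'E'
from h import *
for n in("top","side"):
    c=imaging.camera_info(n); print(c)
    im,d=imaging.get_image(n); cv2.imwrite(f"pics/{n}0.png",im); np.save(f"{n}0.npy",d)
s=readout.read_state(); print(s)
E
```

```text
{'vfov': 43.46128687466005, 'cx': 258.9884983820468, 'cy': 190.0762661029097, 'D': array([-0.11346875,  0.        ,  0.        ,  0.        ,  0.        ]), 'eye': array([ 414.41238977,  117.65518322, 1131.01524393]), 'rotation': array([-0.69505581,  0.71563052, -0.05068487,  0.0469192 ])}
{'vfov': 51.14216352265027, 'cx': 256.5653110125901, 'cy': 182.41879741264054, 'D': array([-0.01106639,  0.        ,  0.        ,  0.        ,  0.        ]), 'eye': array([ 346.26493243, -328.68213063,  564.20401152]), 'rotation': array([ 0.89352463, -0.22019894,  0.09004042, -0.38081345])}
{'clock': 0.1, 'joints': array([ 1.45255680e+00,  3.85519948e-01,  6.73180889e-03, -4.11633238e-04,
       -1.19400169e+00, -2.58627413e-01]), 'joint_vel': array([ 0.00098459, -0.00095146,  0.00300449,  0.00104099, -0.0005778 ,
        0.00032913]), 'joint_efforts': array([-9.76023730e-04, -3.93322670e+01,  1.88928437e+01,  4.19799462e+00,
       -2.61430163e-03,  6.77414135e-06]), 'position': array([229.787004  , 580.65540395, 230.2981121 ]), 'ee_rot': array([-0.69449428,  0.1332207 ,  0.69466529,  0.13179558]), 'contact_force': array([ 1.37759563,  0.73031907, -0.24023909]), 'wrist_torque': array([-0.00579292, -0.01396824, -0.02707345]), 'gripper_width': 85.5163016710278}
```

View pics/top0.png

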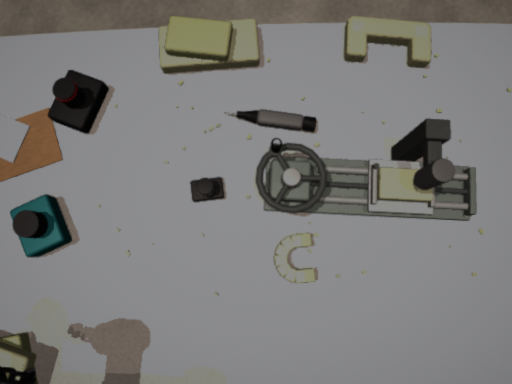

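View pics/side0.png

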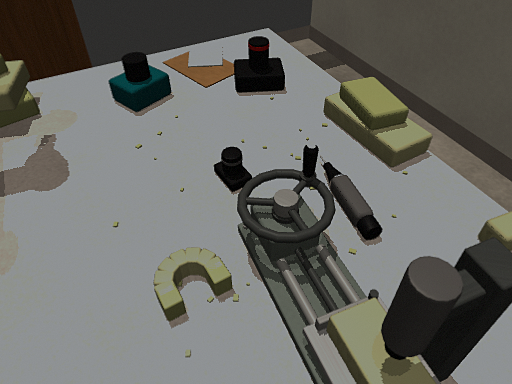

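The top view shows the wheel hub at about (291,177) and the handle at about (277,146). The rotary tool is at (280,119), the battery at (207,189) and the arch at (295,258). The side view agrees, with the handle at (311,160). Next I'll turn these pixels into positions.

```bash
sed -i 's/R=cam(n);/R=cam(n); from scipy.spatial.transform import Rotation as Q; R=Q.from_quat(R).as_matrix() if R.size==4 else R;/' h.py
python3 - <<'E'
from h import *
from scipy.spatial.transform import Rotation as Q
im=cv2.imread("pics/top0.png"); d=np.load("top0.npy"); P=cloud("top",d)
cv2.imwrite("pics/crop0.png",cv2.resize(im[90:230,180:350],None,fx=4,fy=4,interpolation=cv2.INTER_CUBIC))
print("hub",onplane("top",[[291,177]],114)," handle top px",onplane("top",[[276.5,145]],170))
# handle: points z 130..180 near
for n in("top","side"):
    X=cloud(n,np.load(n+"0.npy")); D=np.load(n+"0.npy"); c=onplane("top",[[291,177]],114)[0]
    r=np.hypot(X[...,0]-c[0],X[...,1]-c[1]); m=(D>0)&(r<100)&(X[...,2]>125)&(X[...,2]<180)
    print(n,m.sum(),X[m].mean(0),X[m].min(0),X[m].max(0), "px",np.argwhere(m).mean(0)[::-1])
    m=(D>0)&(r<100)&(r>50)&(X[...,2]>98)&(X[...,2]<114); q=X[m][:,:2]
    A=np.c_[2*q,np.ones(len(q))]; s=np.linalg.lstsq(A,(q**2).sum(1),rcond=None)[0]
    print(" rim fit",s[:2],np.sqrt(s[2]+s[0]**2+s[1]**2),X[m].mean(0))
    m=(D>0)&(r<25)&(X[...,2]>100)&(X[...,2]<122); print(" hub",X[m].mean(0), X[m].min(0),X[m].max(0))
for k,v in dict(batt=(207,188,67),tool=(280,119,36),bit=(230,114,18),cutter=(435,173,275)).items(): print(k,onplane("top",[v[:2]],v[2])[0])
print(Q.from_quat(readout.read_state()["ee_rot"]).as_matrix().round(3))
E
```

```text
hub [[581.98812644  40.78824005 114.        ]]  handle top px [[639.85057556  72.05184609 170.        ]]
top 96 [641.01417912  73.88411177 159.33811233] [633.22629923  62.2602197  127.25743209] [655.8667917   85.00561603 172.36170407] px [275.39583333 145.63541667]
 rim fit [581.90422112  41.53606636] 68.66218812371424 [579.93788231  41.28569067 106.13464939]
 hub [581.67357903  41.42741274 112.38974624] [559.54905085  16.27989219 101.4731428 ] [605.98000296  60.21447979 117.78366545]
side 324 [642.29496718  63.75132351 150.09769773] [634.87042852  57.22023613 125.06148785] [657.03387226  77.33985098 170.94917674] px [309.55864198 158.04320988]
 rim fit [582.51959838  34.37003913] 68.28616349485124 [579.856952    27.81407956 105.34848198]
 hub [580.96384226  34.18124285 111.13196935] [559.22309022  16.19171356 100.15264921] [603.88684777  56.69707122 115.61849714]
batt [570.28296952 225.72388913  67.        ]
tool [733.6807786   55.25053882  36.        ]
bit [754.7523206 173.35727    18.       ]
cutter [ 555.61447235 -212.33139006  275.        ]
[[-0.001 -0.368 -0.93 ]
 [-0.002 -0.93   0.368]
 [-1.     0.002 -0.   ]]
```

View pics/crop0.png

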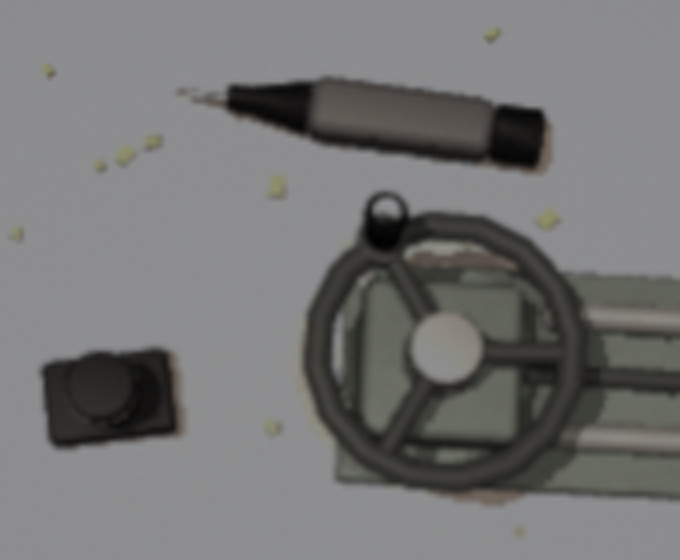

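arm_command([
  [[0,0,0],[20,-25,0],1],
  [[0,0,0],[48,-61,0],1],
  [[0,0,0],[76,-97,0],1],
  [[0,0,0],[104,-133,0],1],
  [[0,0,0],[132,-168,0],1],
])

```text
clock: 0.6
position: [362.3, 410.9, 229.9]
ee_rot: [-0.694, 0.133, 0.695, 0.131]
contact_force: [1.5, 0.4, 0.3]
gripper_width: 12.5
```

arm_command([
  [[0,0,0],[28,-36,0],1],
  [[0,0,0],[56,-72,0],1],
  [[0,0,0],[84,-108,0],1],
  [[0,0,0],[112,-144,0],1],
  [[0,0,0],[140,-180,0],1],
])

```text
clock: 1.1
position: [503.0, 229.2, 229.7]
ee_rot: [-0.694, 0.133, 0.695, 0.131]
contact_force: [0.1, 0.1, 0.4]
gripper_width: -0.2
```

arm_command([
  [[0,0,0],[26,-31,0],1],
  [[0,0,0],[52,-62,0],1],
  [[0,0,0],[78,-93,0],1],
  [[0,0,0],[104,-124,0],1],
  [[0,0,0],[104,-124,-20],1],
])

```text
clock: 1.6
position: [610.7, 102.0, 211.2]
ee_rot: [0.696, -0.134, -0.693, -0.133]
contact_force: [-0.4, 0.7, -0.0]
gripper_width: 0.2
```

arm_command([
  [[0,0,0],[0,0,-25],1],
  [[0,0,0],[0,0,-50],1],
  [[0,0,0],[0,0,-70],1],
  [[0,0,0],[0,0,-85],1],
  [[0,0,0],[0,0,-86],1],
])

```text
clock: 2.1
position: [608.9, 101.3, 122.2]
ee_rot: [-0.694, 0.136, 0.695, 0.133]
contact_force: [-0.4, 0.5, -0.4]
gripper_width: 0.0
```

```bash
python3 - <<'E'
from h import *
s=readout.read_state(); print(s["position"],s["contact_force"],s["joints"].round(2))
a=imaging.get_image("side")[0]; b=imaging.get_image("top")[0]
v=np.hstack([cv2.resize(a[100:300,180:400],(440,400)),cv2.resize(b[90:290,190:370],(360,400))]); cv2.imwrite("pics/c1.png",v)
E
```

```text
[608.90258531 101.3304532  122.21989016] [-0.43319433  0.49586539 -0.38450633] [ 0.43  0.47 -0.16  0.   -0.95  0.76]
```

View pics/c1.png

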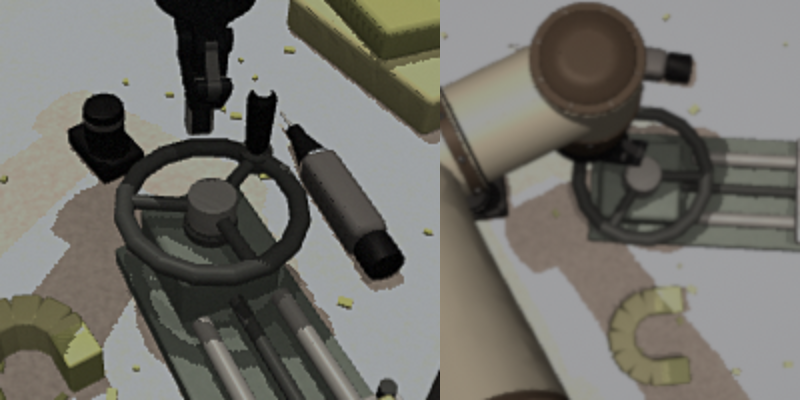

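The side view shows the shut fingers (crop 200,120) standing just behind the handle (crop 262,125) and not touching it. I'll start pushing round a 70 mm circle about (582, 40).

arm_command([
  [[0,0,0],[8,-1,0],1],
  [[0,0,0],[18,-8,0],1],
  [[0,0,0],[27,-16,0],1],
  [[0,0,0],[34,-26,0],1],
  [[0,0,0],[39,-37,0],1],
])

```text
clock: 2.7
position: [648.7, 63.7, 125.1]
ee_rot: [-0.694, 0.135, 0.694, 0.133]
contact_force: [-10.9, 2.0, 8.0]
gripper_width: -0.0
```

```bash
python3 - <<'E'
from h import *
a,d=imaging.get_image("side"); b=imaging.get_image("top")[0]
s=readout.read_state(); print(s["position"],s["contact_force"])
v=np.hstack([cv2.resize(a[100:300,180:400],(440,400)),cv2.resize(b[90:290,190:370],(360,400))]); cv2.imwrite("pics/c2.png",v)
E
```

```text
[649.39667329  62.26515281 125.22243864] [-2.64218043 -1.34088069  2.50748201]
```

View pics/c2.png

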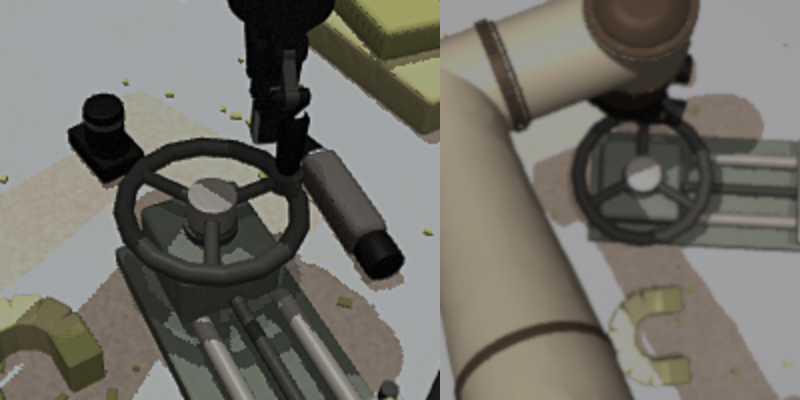

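The wheel has started turning. The handle now sits at crop (290,145), ahead of the fingers, and it is seated.

arm_command([
  [[0,0,0],[1,-10,-1],1],
  [[0,0,0],[2,-22,-1],1],
  [[0,0,0],[1,-34,-1],1],
  [[0,0,0],[-2,-46,-1],1],
  [[0,0,0],[-7,-57,-1],1],
])

```text
clock: 3.3
position: [642.7, 7.0, 126.8]
ee_rot: [0.696, -0.134, -0.693, -0.134]
contact_force: [-5.3, 11.1, 11.3]
gripper_width: 0.2
```

arm_command([
  [[0,0,0],[-7,-12,-2],1],
  [[0,0,0],[-16,-21,-2],1],
  [[0,0,0],[-26,-28,-2],1],
  [[0,0,0],[-37,-33,-2],1],
  [[0,0,0],[-48,-36,-2],1],
])

```text
clock: 3.8
position: [594.1, -30.1, 124.6]
ee_rot: [0.696, -0.135, -0.693, -0.134]
contact_force: [3.1, -1.7, 1.3]
gripper_width: 0.3
```

arm_command([
  [[0,0,0],[-12,0,0],1],
  [[0,0,0],[-24,1,0],1],
  [[0,0,0],[-36,4,0],1],
  [[0,0,0],[-47,9,0],1],
  [[0,0,0],[-57,16,0],1],
])

```text
clock: 4.3
position: [536.5, -14.1, 124.8]
ee_rot: [0.696, -0.135, -0.692, -0.134]
contact_force: [4.0, -1.0, 1.0]
gripper_width: -0.5
```

```bash
python3 - <<'E'
from h import *
a,d=imaging.get_image("side"); b=imaging.get_image("top")[0]
s=readout.read_state(); print(s["position"],s["contact_force"])
v=np.hstack([cv2.resize(a[100:300,180:400],(440,400)),cv2.resize(b[90:290,190:370],(360,400))]); cv2.imwrite("pics/c3.png",v)
E
```

```text
[533.78240894 -13.75225542 123.86756   ] [-0.91211658  0.27465979 -1.08478159]
```

View pics/c3.png

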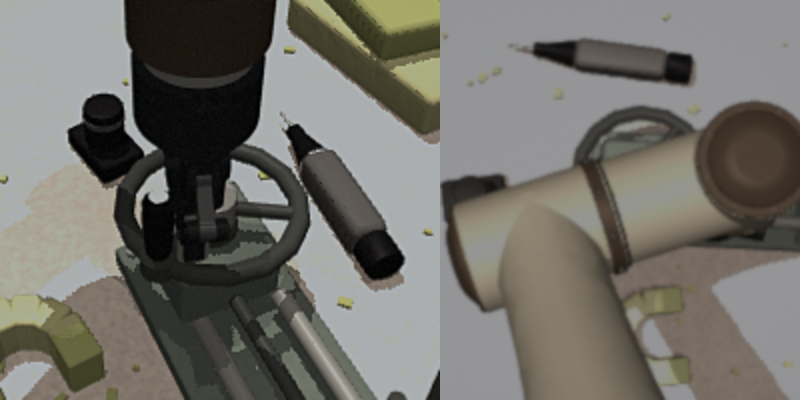

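The side view shows the handle at crop (155,240), ahead of the fingers and past half way round, so I'll keep going.

arm_command([
  [[0,0,0],[-5,9,0],1],
  [[0,0,0],[-12,19,0],1],
  [[0,0,0],[-17,30,0],1],
  [[0,0,0],[-21,42,0],1],
  [[0,0,0],[-22,54,0],1],
])

```text
clock: 4.9
position: [514.4, 40.9, 126.2]
ee_rot: [0.696, -0.134, -0.692, -0.133]
contact_force: [3.3, -4.5, 7.8]
gripper_width: 0.0
```

arm_command([
  [[0,0,0],[-1,11,-2],1],
  [[0,0,0],[2,23,-2],1],
  [[0,0,0],[7,34,-2],1],
  [[0,0,0],[14,44,-2],1],
  [[0,0,0],[23,53,-2],1],
])

```text
clock: 5.4
position: [535.9, 93.5, 124.5]
ee_rot: [0.695, -0.135, -0.693, -0.132]
contact_force: [-1.1, -2.9, 3.6]
gripper_width: -0.2
```

arm_command([
  [[0,0,0],[11,7,0],1],
  [[0,0,0],[22,12,0],1],
  [[0,0,0],[34,15,0],1],
  [[0,0,0],[46,16,0],1],
  [[0,0,0],[58,15,0],1],
])

```text
clock: 5.9
position: [593.6, 108.8, 123.4]
ee_rot: [0.694, -0.136, -0.694, -0.132]
contact_force: [-3.0, 1.4, -0.1]
gripper_width: 0.1
```

```bash
cat > look.py <<'E'
from h import *
import sys
a,d=imaging.get_image("side"); s=readout.read_state(); print(s["position"],s["contact_force"])
v=np.hstack([cv2.resize(x[120:250,220:350],(390,390),interpolation=cv2.INTER_CUBIC) for x in (cv2.imread("pics/side0.png"),a)]); cv2.imwrite(f"pics/{sys.argv[1]}.png",v)
cv2.imwrite(f"pics/full_{sys.argv[1]}.png",a); np.save("side1.npy",d)
# handle in side view: dark pixels above rim near the start spot
for n,D in(("start",np.load("side0.npy")),("now",d)):
    X=cloud("side",D); r=np.hypot(X[...,0]-582,X[...,1]-40); m=(D>0)&(r<95)&(r>45)&(X[...,2]>118)&(X[...,2]<175)
    print(n,m.sum(),X[m].mean(0),np.argwhere(m).mean(0)[::-1])
E
python3 look.py c4
```

```text
[596.07034946 108.66519441 123.58617719] [2.0066388  0.5527579  0.63591082]
start 358 [642.31361697  63.7105621  147.35512238] [309.43854749 159.34078212]
now 466 [601.29072654  96.19795536 143.56987239] [276.80042918 157.33261803]
```

View pics/c4.png

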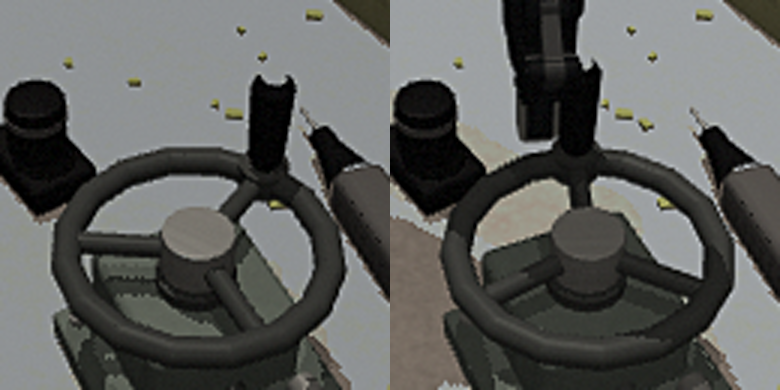

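Handle foot at the start is at panel (268,165), which is pixel (309,175). Now it is at panel (189,148), pixel (283,169), so it is still short of the start. I'll work out the remaining angle.

```bash
python3 - <<'E'
from h import *
p=onplane("side",[[309.3,174],[283,168.5]],112); q=p[:,:2]-[582,38]; print(p,np.degrees(np.arctan2(q[:,1],q[:,0])),np.hypot(*q.T))
p=onplane("side",[[309.8,147],[280.5+14.5/3-1,143]],170); q=p[:,:2]-[582,38]; print(p,np.degrees(np.arctan2(q[:,1],q[:,0])),np.hypot(*q.T))
E
```

```text
[[647.06034235  65.94093862 112.        ]
 [615.41644434  98.17349204 112.        ]] [23.24168021 60.95505466] [70.80638529 68.82955685]
[[642.97753429  67.15768308 170.        ]
 [613.04070123  94.39716646 170.        ]] [25.55577023 61.17184688] [67.59016327 64.37519334]
```

arm_command([
  [[0,0,0],[8,-2,0],1],
  [[0,0,0],[16,-5,0],1],
  [[0,0,0],[23,-9,0],1],
  [[0,0,0],[29,-13,0],1],
  [[0,0,0],[31,-15,0],1],
])

```text
clock: 6.45
position: [628.0, 93.4, 123.5]
ee_rot: [0.696, -0.135, -0.693, -0.133]
contact_force: [-2.8, 1.9, -0.2]
gripper_width: 0.1
```

```bash
python3 look.py c5
```

```text
[628.32482779  93.36323457 123.66579701] [-0.09197331 -0.21367033  0.18066041]
start 358 [642.31361697  63.7105621  147.35512238] [309.43854749 159.34078212]
now 530 [632.73329518  74.29605094 145.3380041 ] [300.71698113 158.3490566 ]
```

View pics/c5.png

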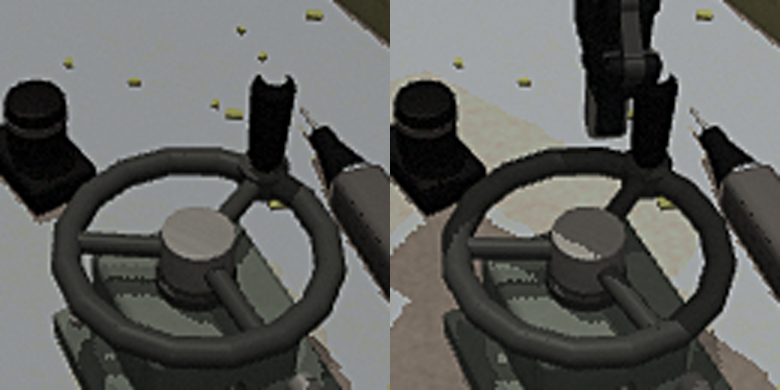

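The handle foot is now at panel (260,163), against (268,165) at the start. That leaves it about 4–5 mm short. I'll nudge it 4 mm, back off, then lift.

arm_command([
  [[0,0,0],[3,-3,0],1],
  [[0,0,0],[4,-3,0],1],
  [[0,0,0],[-2,2,0],1],
  [[0,0,0],[-10,8,0],1],
  [[0,0,0],[-18,15,0],1],
])

```text
clock: 7.0
position: [610.0, 109.0, 123.9]
ee_rot: [0.696, -0.135, -0.692, -0.133]
contact_force: [-0.7, -0.0, -0.1]
gripper_width: 0.2
```

arm_command([
  [[0,0,0],[0,0,20],1],
  [[0,0,0],[-10,20,55],1],
  [[0,0,0],[-25,50,90],1],
  [[0,0,0],[-45,90,110],1],
  [[0,0,0],[-65,130,110],1],
])

```text
clock: 7.5
position: [545.6, 241.5, 238.6]
ee_rot: [0.699, -0.133, -0.69, -0.135]
contact_force: [0.7, 0.9, -0.5]
gripper_width: 0.1
```

arm_command([
  [[0,0,0],[-25,35,0],1],
  [[0,0,0],[-50,70,0],1],
  [[0,0,0],[-75,105,0],1],
  [[0,0,0],[-95,130,0],1],
  [[0,0,0],[-95,130,0],1],
])

```text
clock: 8.0
position: [447.8, 374.7, 239.0]
ee_rot: [0.7, -0.13, -0.69, -0.133]
contact_force: [-0.1, -0.3, 0.6]
gripper_width: 0.1
```

```bash
python3 look.py c6; python3 - <<'E'
from h import *
b,d=imaging.get_image("top"); cv2.imwrite("pics/top1.png",b)
a=cv2.imread("pics/top0.png"); v=np.hstack([cv2.imread("pics/c6.png")[:,:,:]]); 
t=np.hstack([cv2.resize(x[95:295,180:340],(390,488))[:200] for x in(a,b)]); cv2.imwrite("pics/c7.png",np.vstack([v,t]))
for n,D,z in(("start",np.load("top0.npy"),0),("now",d,0)):
    X=cloud("top",D); r=np.hypot(X[...,0]-582,X[...,1]-40); m=(D>0)&(r<95)&(X[...,2]>125)&(X[...,2]<180); print(n,m.sum(),X[m].mean(0),np.argwhere(m).mean(0)[::-1])
E
```

```text
[448.77738385 373.33159545 238.91072432] [0.45319006 0.15584694 0.02977991]
start 358 [642.31361697  63.7105621  147.35512238] [309.43854749 159.34078212]
now 352 [643.06414673  62.19965666 147.92400194] [310.38636364 159.47727273]
start 96 [641.01417912  73.88411177 159.33811233] [275.39583333 145.63541667]
now 95 [641.7285424   73.02228776 158.58085228] [275.78947368 145.36842105]
```

View pics/c7.png

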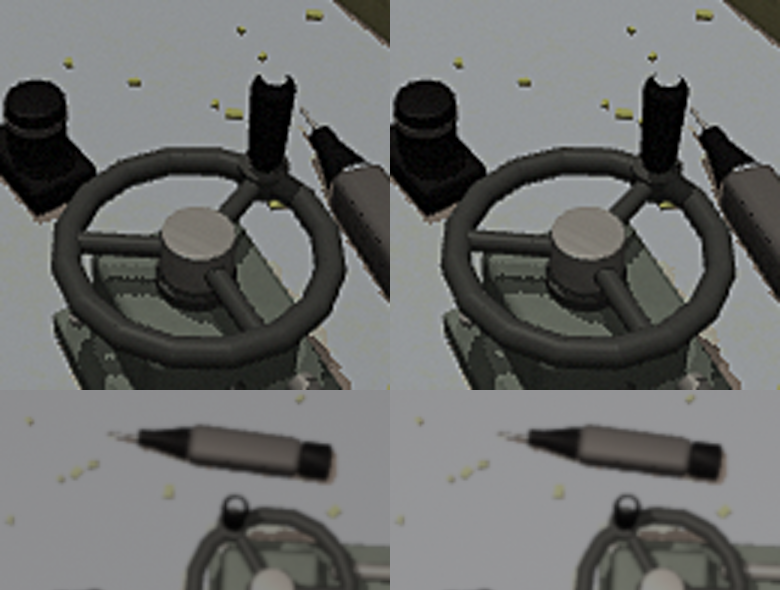

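The before and after views match. The handle's mean point has shifted by about 1–2 mm at the same height. The battery and rotary tool are unmoved and the arm is clear, so I'm handing the job in.

```bash
python3 -c "
from h import *
a,b=(cv2.imread(f'pics/top{i}.png')[225:295,265:325].astype(int) for i in(0,1)); print('arch diff',abs(a-b).mean())
print(arm.job_done())"
```

```text
arch diff 7.383015873015873
the job is handed in; nothing more can be done
None
```

```bash
python3 -c "
import cv2,numpy as np
for i in(0,1):
    h=cv2.cvtColor(cv2.imread(f'pics/top{i}.png'),cv2.COLOR_BGR2HSV)[228:290,268:322]; m=(h[...,1]>60)&(h[...,2]>60); print(m.sum(),np.argwhere(m).mean(0)[::-1]+[268,228])"
```

```text
74 [305.52702703 258.09459459]
73 [305.38356164 258.10958904]
```

I pushed the hand wheel clockwise through one full turn with the shut fingers, tracing a 70 mm circle. I then backed off, lifted clear and handed the job in at about 8 s of the 54 s allowed.

- **Handle position:** after the move it stands within about 2 mm of its starting spot in both cameras.
- **Handle seating:** its height is unchanged to within 1 mm, so it is still seated. The wheel spokes also look the same as at the start.
- **Bystanders:** the battery and rotary tool look unmoved. For the arch, a raw pixel comparison gave a mean difference of 7, which I noticed only after handing in. A colour check on the saved pictures then put its centroid within 0.2 px, so that difference is probably lighting or shadow.
- **Forces:** contact forces read after each move stayed under about 17 N, and the last reading was near zero with nothing touched.
- **Half-way contact:** I saw the handle past half way just ahead of the fingers, and the push forces fit contact. I could not read the finger-to-handle force directly.

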